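# Roll the guide roller up the gutter and turn the keeper behind it

## Robot

A 6-joint arm with a two-finger parallel gripper is mounted at the origin on a cart in front of the work surface, level with it; the furniture and walls round the work are solid. World frame = base frame: x ahead of the robot, y to its left, z up, the work surface at z = 0. Lengths are in m, angles in rad, forces in N, time in s.
With the tool pointing down it reaches from about 0.225 to 0.875 m from the base axis. Payload 3.4 kg.
Tool frame: the origin (TCP) lies on the centre line of the jaws, within the pads' length; the fingertips stand 17 mm ahead of it and the grasp point (between the pads) lies 2 mm behind it (manip.finger_overhang is the distance from the TCP to the fingertips, in m); y points along the fingers, x is the direction in which the jaws open and shut, and the axes are right-handed (so a half turn about y gives the same grasp; the last joint's range is limited). The gripper opens to 85 mm and grips with 20 to 120 N. Pads are 22 mm wide; open, the fingers measure 114 mm over their backs; the gripper's body (76 mm by 85 mm) begins 54 mm behind the grasp point. The pads swing forward as they close: fully open they stand 13 mm farther back than shut.
Start: joints at [-1.253, 0.276, 1.505, -0, 1.361, -0.121], TCP at [0.244, -0.521, 0.248] pointing down, gripper open.
Joint ranges: [-2.89, 2.89], [-0.75, 2.08], [0.22, 2.7], [-1.18, 4.32], [0.11, 2.71], [-2.7, 2.7]. Speed limits (rad/s): [2.57, 2.57, 3.14, 3.14, 3.14, 3.14].

## Interface

Orientations are given as a unit quaternion [w, x, y, z].
In Python, from rig import manip gives the robot as it stands.
- The arm moves only by the tool arm_command, never from a script. Its argument "commands" is a list of rows, each a list of 3 entries, a list of its own where there are three numbers: the finger opening in cm, from 0 to 8.54, then the shift along the world's x, y, z in cm, then the turn about the world's z in rad. A call has 1 to 12 rows; each row shifts and turns the commanded pose from where the row before left it; what a row does not reach is not made up. A row lasts 1/10 s, in which the tool goes at most 50 mm and 8.59 degrees, less where a joint would pass 70% of its speed; a pose out of reach is approached as far as the arm can. A call with a gripper value outside its range is refused whole. The fingers move at their own pace and stop on an object; "grip_force" is the grip in N (left out, the last holds). Time passes only in rows, so rows that do not move let the fingers close. It gives the time, the measured TCP pose, the force and the opening at its end, in the units of the state.
- manip.get_state(): the state, without advancing time (a new reading comes with each control period).
- manip.get_image(name): name is "scene" or "top"; returns a dict with "pixels" (420x560x3 uint8, red, green, blue), "range_z" (420x560 float32, m along the optical axis (not along the pixel's ray), 0 where there is no reading), "intrinsics" (3x3 intrinsics, pixels), "R" (3x3) and "t" (3): a world point X has camera coordinates R X + t. Camera axes: x right, y down, z forward; pixel columns grow to the right and rows downward; lengths in m; the calibration is good to about 2 mm. A picture is of the moment at which its call begins.
- manip.sign_off(): hands the job in, once; it reports no verdict.
The state is a dict: "clock": time; "qpos": joint angles; "qd": joint speeds; "effort": joint torques, N m; "position": TCP position; "ee_rot": TCP orientation; "contact_force": force on the tool from outside, world axes, zero at the start; "moment": the same for the moment, N m; "width": finger opening in m.
Only numpy, scipy, OpenCV 4.12 (cv2) and the standard library are available. Lean on these libraries where they do the work, as an engineer would, in place of code of your own. Each camera call takes 0.05 s, during which the arm holds its last target.

## Task

Push the grooved roller with your fingertips up its lane of the sloped gutter, over the small ridge at the top, until it sits against the end stop; then push the keeper (the little wooden turn button on the middle divider) fully round across that lane behind the roller, so that it cannot roll back. Only push: never lift the roller off the gutter, and leave the plain round bar in the other lane and everything else on the bench where they are.

Things in the scene. Friction and masses are not known exactly. Their poses are not given: they have to be found in the camera images.
- gutter_bed: Fixed sloped plywood gutter, 360x134 mm, two lanes. Origin: mid-length, mid-width, at lane floor level. +y uphill (6 degree slope; about to the robot's left), +x across (about away from the robot), +z square to the floor. Lanes 44 mm wide, centre lines x = -37 and +37 mm, floor z = 0. Divider x = -15 to 15 mm, outer walls x = 59 to 67 mm either side, all 14 mm high.
- ridge (a point): Round steel ridge across each lane, 3.5 mm proud of the lane floor; the point is in mid-width at floor level, y = +121 mm in the gutter's frame. A part pushed past it stays; short of it, it rolls back down to the low stop.
- end_stop (a point): Top end stop, a board 12 mm thick and 34 mm high across both lanes; the point is mid-width, at floor level, on its downhill face (y = +168 mm in the gutter's frame). The seated roller's axis lies 30 to 32 mm downhill of this face.
- low_stop (a point): Low stop, a board 12 mm thick and only 14 mm high across both lanes; the point is mid-width, at floor level, on its uphill face (y = -168 mm in the gutter's frame). Parts resting on it have their axis 25 mm uphill of this face, so a fingertip above the board gets behind them.
- grooved_roller: Aluminium roller, 60 mm in diameter and 40 mm long, 0.18 to 0.36 kg, smooth and slippery (friction about 0.25), with a deep groove (14 mm wide, 12 mm deep) round its middle and a dark axle hole. Lies across one of the lanes (either) against the low stop. Origin: its centre, on its axis; its x axis is the axis it rolls about; the others turn as it rolls.
- plain_bar: Aluminium round bar offcut, 60 mm in diameter and 40 mm long, smooth with no groove, about 0.3 kg. Lies in the other lane against the low stop and stays there. Origin: its centre; x along its axis.
- keeper (a joint): Keeper: dark wooden turn button on the divider, turning about the gutter's z axis. 0 rad: points downhill along the divider (open). Positive swings it over the lane at +x, negative over the lane at -x; ends at +1.57 and -1.57, straight across a lane. Light friction (about 1 N at its tip) holds it where it is left.
- keeper_pivot (a point): Pivot of the keeper, at mid-height of its bar (x = 0, y = +96, z = +25 mm in the gutter's frame). The bar is 14 mm wide and 14 mm tall, 7 mm long behind the pivot and 46 mm in front.
- keeper_tip (a point): Middle of the free end of the keeper bar, 46 mm from the pivot, at mid-height.
- pine_block: Bystander, leave it alone. Small pine block 52x72x33 mm, on the bench beyond the low end of the gutter. Origin: centre of its underside.
- screw_jar: Bystander, leave it alone. White plastic jar with a grey cap, 60 mm in diameter, 73 mm tall, beyond the high end of the gutter. Origin: centre of its underside.
- masking_tape: Bystander, leave it alone. Beige tape roll lying flat, 105 mm in diameter, 24 mm high, at the left of the bench. Origin: centre of its underside.
- pliers: Bystander, leave it alone. Red-handled pliers, 164 mm long, 11 mm high, lying at the right of the bench. Origin: centre of the underside.
Things that resemble listed ones, but are neither listed nor needed, are in the scene too. Leave any turquoise look-alike of the grooved_roller alone.

How it is judged:
By the outcome, as a careful person would: the job done as asked, in the order asked, and still so for the second after the job is handed in, with the robot touching nothing.
It also fails if it takes over 50 s, if anything falls off the work surface, if the arm or the gripper's body presses on something with over 40 N, if the wrist force passes 120 N, or if a joint passes its speed limit or range.

## Working session

There is one attempt and no reset: what is moved stays moved. The work goes in short steps, Python scripts to look and compute and a tool call to move; the robot and the scene stay as the last step left them, time stands still between calls to the robot, and variables do not carry over. Pictures are saved under pics/ and viewed, and the job is handed in when it is done.

Besides the shell and the picture viewer there is one more tool, called after "Emit:" by a JSON object that holds its "method" and its "body", one argument or row to a line. arm_command: Moves the arm, as the interface text tells. Its arguments: {"type":"object","properties":{"commands":{"type":"array"},"grip_force":{"type":"number"}},"required":["commands"]}

```bash
ls; mkdir -p pics; python3 - <<'E'
from rig import manip
import cv2,numpy as np
print(manip.get_state())
for n in("scene","top"):
    im=manip.get_image(n); cv2.imwrite(f"pics/{n}0.png",im["pixels"][:,:,::-1]); np.savez(f"{n}0.npz",**im)
    print(n,im["intrinsics"],im["R"],im["t"])
E
```

```text
pics
{'clock': 0.0, 'qpos': array([-1.25301225e+00,  2.76608328e-01,  1.50615715e+00, -1.60778373e-05,
        1.36072030e+00, -1.21016256e-01]), 'qd': array([-2.28694425e-04,  6.60363553e-04,  6.46362033e-04,  1.05847958e-05,
       -2.60436950e-04, -8.50922272e-04]), 'effort': array([ 1.13582690e-03, -4.16769218e+01, -2.45805663e+01, -1.67136882e-04,
        1.09282520e-02,  1.04306153e-05]), 'position': array([ 0.24411025, -0.52004072,  0.24742253]), 'ee_rot': array([ 0.59725677, -0.59641636,  0.37971181, -0.37866981]), 'contact_force': array([ 0.2799128 , -0.42628564,  0.0210567 ]), 'moment': array([-0.02420108,  0.09033751,  0.01827138]), 'width': 0.08528289558461324}
scene [[490.68004025   0.         277.65756539]
 [  0.         490.68004025 207.73617288]
 [  0.           0.           1.        ]] [[-0.74332542 -0.66873544  0.01613188]
 [-0.47830441  0.51448541 -0.71170897]
 [ 0.46764539 -0.53674732 -0.70228919]] [0.38728882 0.30346044 1.17108784]
top [[512.04461392   0.         277.79148018]
 [  0.         512.04461392 206.00180163]
 [  0.           0.           1.        ]] [[-0.01210104 -0.99981516 -0.01494054]
 [-0.98602019  0.01441468 -0.16600118]
 [ 0.16618586  0.01272289 -0.98601237]] [0.01181927 0.53813588 1.53153822]
```

View pics/scene0.png

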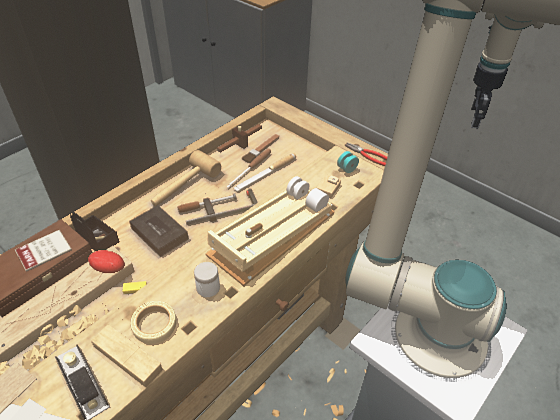

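View pics/top0.png

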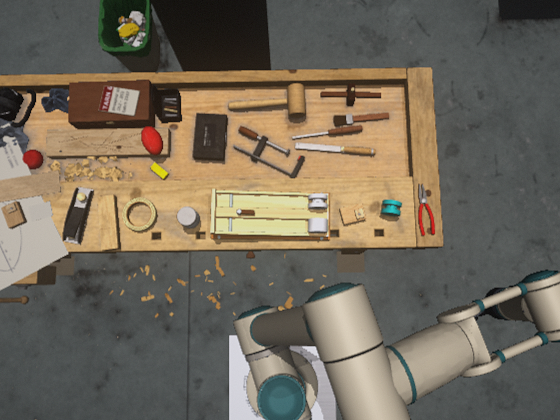

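```bash
python3 - <<'E'
import numpy as np,cv2
a=np.load("scene0.npz")["pixels"][:,:,::-1][160:285,200:370]; cv2.imwrite("pics/c1.png",cv2.resize(a,None,fx=4.7,fy=4.7,interpolation=2))
a=np.load("top0.npz")["pixels"][:,:,::-1][180:250,200:410]; cv2.imwrite("pics/c2.png",cv2.resize(a,None,fx=3.8,fy=3.8,interpolation=2))
E
```

```text
(no output)
```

View pics/c1.png

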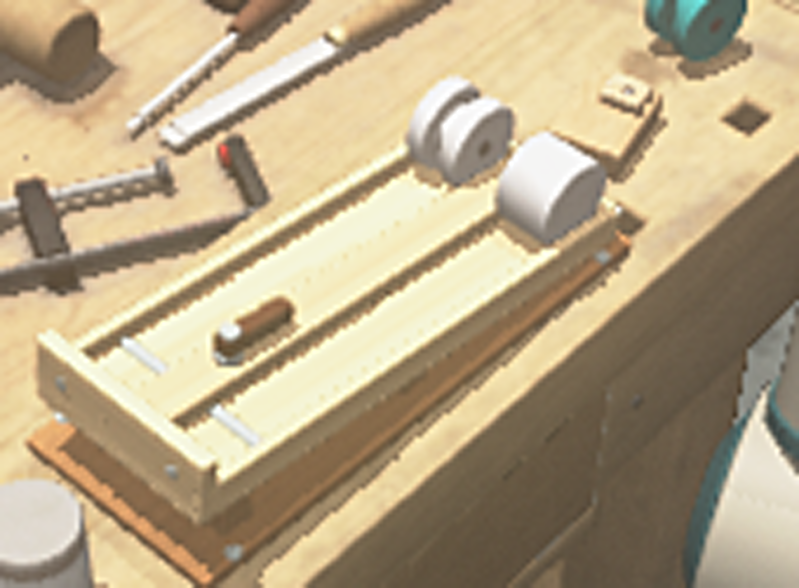

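View pics/c2.png

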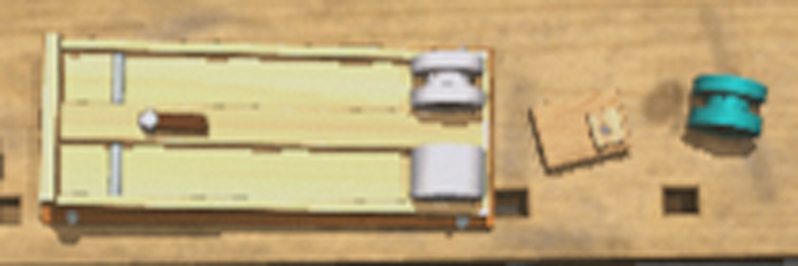

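```bash
cat >h.py <<'E'
import numpy as np,cv2
def cloud(im):
    K=im["intrinsics"];z=im["range_z"];v,u=np.mgrid[:z.shape[0],:z.shape[1]]
    P=np.stack([(u-K[0,2])/K[0,0]*z,(v-K[1,2])/K[1,1]*z,z],-1)
    P=(P-im["t"])@im["R"]; P[z==0]=np.nan
    return P
def proj(im,X):
    c=np.atleast_2d(X)@im["R"].T+im["t"]; return c[:,:2]/c[:,2:]*[im["intrinsics"][0,0],im["intrinsics"][1,1]]+im["intrinsics"][:2,2]
def Rg(yaw,s=np.radians(6)):
    c,d=np.cos(yaw),np.sin(yaw)
    return np.array([[c,-d,0],[d,c,0],[0,0,1]])@np.array([[1,0,0],[0,np.cos(s),-np.sin(s)],[0,np.sin(s),np.cos(s)]])
E
python3 - <<'E'
from h import *
from scipy.optimize import minimize
ims={n:dict(np.load(n+"0.npz")) for n in("scene","top")}
C={n:cloud(im) for n,im in ims.items()}
t=C["top"]
for u,v in[(316,203),(316,225),(270,200),(270,224),(240,212),(391,208),(213,200),(188,217),(355,216)]: print(u,v,t[v,u].round(4))
def h(x,y):
    z=np.where(np.abs(np.abs(x)-37)<22,0,14.); z=np.where((y>168),34,z); z=np.where((y<-168),14,z)
    return z
for names in(["top"],["scene"],["top","scene"]):
    P=np.concatenate([C[n].reshape(-1,3) for n in names]); P=P[~np.isnan(P[:,0])]
    P=P[(abs(P[:,0]-0.52)<.25)&(abs(P[:,1]-.02)<.35)&(P[:,2]>.012)]
    def cost(p):
        q=(P-p[:3])@Rg(p[3])*1000
        x,y,z=q.T
        ins=(abs(x)<72)&(abs(y)<185)
        # inside nominal footprint: robust residual of surface
        m=(abs(x)<67)&(abs(y)<180)
        r=np.minimum(np.abs(z-h(x,y)),10)
        return -np.sum(np.where(m,10-r,0))/1000
    best=None
    c0=np.array([*t[212,270,:2],t[224,270,2],0])
    for yaw in np.arange(-.1,.11,.04):
        for dz in (0,.01):
          x0=c0+[0,0,dz,yaw]
          r=minimize(cost,x0,method="Nelder-Mead",options=dict(initial_simplex=x0+np.vstack([np.zeros(4),np.diag([.01,.01,.005,.04])]),xatol=1e-5,fatol=1e-4,maxiter=600))
          if best is None or r.fun<best.fun: best=r
    print(names,best.x.round(4),best.fun,len(P))
p=best.x; np.save("g.npy",p)
R=Rg(p[3])
L=[[[-67,-180,14],[67,-180,14]],[[-67,-180,14],[-67,168,14]],[[67,-180,14],[67,168,14]],[[-67,168,34],[67,168,34]],[[-67,180,34],[67,180,34]],[[-15,-168,14],[-15,168,14]],[[15,-168,14],[15,168,14]],[[-59,121,3],[59,121,3]],[[0,96,32],[0,50,32]]]
for n,cr,f in(("scene",(160,285,200,370),4.7),("top",(180,250,200,410),3.8)):
    a=ims[n]["pixels"][cr[0]:cr[1],cr[2]:cr[3],::-1];a=cv2.resize(a,None,fx=f,fy=f,interpolation=2)
    for l in L:
        q=((proj(ims[n],np.array(l)/1000@R.T+p[:3])-[cr[2],cr[0]]+.5)*f).astype(int)
        cv2.line(a,tuple(map(int,q[0])),tuple(map(int,q[1])),(0,0,255),1)
    cv2.imwrite(f"pics/fit_{n}.png",a)
E
```

```text
316 203 [ 0.5381 -0.1103  0.0902]
316 225 [ 0.4724 -0.1089  0.0859]
270 200 [0.5587 0.0287 0.0378]
270 224 [0.4829 0.0292 0.0434]
240 212 [0.5149 0.1176 0.0853]
391 208 [ 0.5267 -0.3422  0.0466]
213 200 [0.552  0.1985 0.0888]
188 217 [0.5043 0.2765 0.0699]
355 216 [ 0.5068 -0.2343  0.0242]
['top'] [ 0.5145  0.03    0.0411 -0.0263] -31.06660668042027 6687
['scene'] [ 0.5139  0.0314  0.0421 -0.0257] -26.378113076509056 6862
['top', 'scene'] [ 0.5143  0.0304  0.0417 -0.024 ] -56.87642701961551 13549
```

View pics/fit_scene.png

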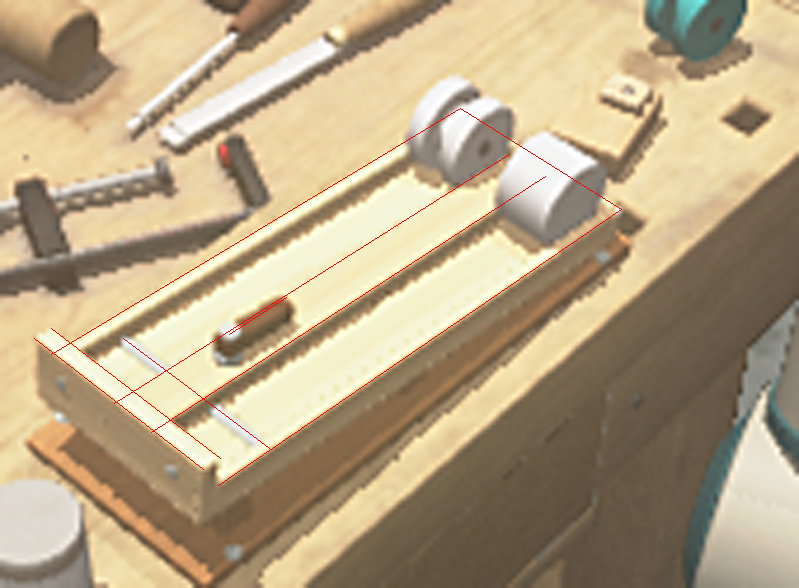

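View pics/fit_top.png

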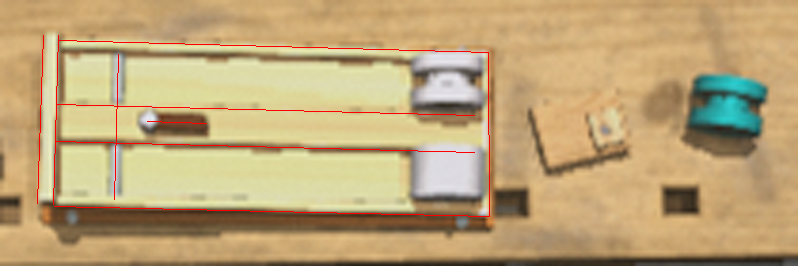

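```bash
cat >>h.py <<'E'
def Rq(q):
    from scipy.spatial.transform import Rotation as Ro
    return Ro.from_quat([q[1],q[2],q[3],q[0]]).as_matrix()
try:
    p=np.load("g.npy");R=Rg(p[3])
    G=lambda a:(np.array(a)/1000)@R.T+p[:3]
    Gi=lambda w:(np.array(w)-p[:3])@R*1000
except Exception: pass
E
python3 - <<'E'
from h import *
from rig import manip
s=manip.get_state(); print(Rq(s["ee_rot"]).round(3), manip.finger_overhang)
for n in("top","scene"):
    q=Gi(cloud(dict(np.load(n+"0.npz"))).reshape(-1,3));q=q[~np.isnan(q[:,0])]
    for nm,x in(("roller",37),("bar",-37)):
        m=(abs(q[:,0]-x)<30)&(abs(q[:,1]+143)<45)&(q[:,2]>20)&(q[:,2]<70)
        k=q[m]; print(n,nm,len(k),np.percentile(k,[1,50,99],axis=0).round(1).tolist())
    m=(abs(q[:,0])<14)&(abs(q[:,1]-75)<45)&(q[:,2]>19)&(q[:,2]<40);k=q[m]
    print("keeper",np.percentile(k,[2,50,98],axis=0).round(1).tolist())
    for a,b in((-160,-60),(-60,40),(40,110)): # divider edges
        m=(q[:,1]>a)&(q[:,1]<b)&(abs(q[:,2]-14)<3)
        for sgn in (-1,1):
            k=q[m&(q[:,0]*sgn>50)&(q[:,0]*sgn<75)]; print(sgn,a,len(k),np.percentile(k[:,0],[3,97]).round(1),end=' ')
        k=q[m&(abs(q[:,0])<25)];print('div',np.percentile(k[:,0],[3,97]).round(1))
for a in([37,-196,22],[37,-173-11,22],[37,107-11,22]): print(G(a).round(4))
E
```

```text
[[ 0.425 -0.001  0.905]
 [-0.905  0.002  0.425]
 [-0.002 -1.     0.   ]] 0.017
top roller 263 [[11.5, -171.1, 20.9], [35.8, -139.7, 50.1], [57.3, -114.0, 63.8]]
top bar 278 [[-57.5, -167.9, 22.8], [-38.5, -138.1, 54.9], [-16.7, -113.4, 65.5]]
keeper [[-13.4, 39.0, 19.5], [-1.4, 76.2, 30.0], [7.0, 100.3, 37.0]]
-1 -160 56 [-67.1 -57.2] 1 -160 39 [59.1 66.4] div [-12.6  16.7]
-1 -60 45 [-66.7 -59.2] 1 -60 60 [57.9 66.8] div [-13.8  14.1]
-1 40 36 [-65.4 -58.9] 1 40 33 [59.8 67.2] div [-13.9  14.9]
scene roller 325 [[14.7, -169.6, 20.7], [27.3, -130.7, 45.0], [56.9, -111.7, 61.8]]
scene bar 344 [[-58.5, -170.1, 20.8], [-44.8, -128.3, 47.5], [-16.9, -111.1, 62.0]]
keeper [[-9.8, 53.0, 19.3], [-4.0, 81.9, 30.5], [6.4, 104.0, 37.3]]
-1 -160 85 [-67.8 -55.3] 1 -160 35 [57.3 66. ] div [-15.3  17.5]
-1 -60 72 [-68.3 -59.6] 1 -60 72 [57.7 67.2] div [-14.8  14.2]
-1 40 69 [-67.7 -58.5] 1 40 60 [58.4 68.3] div [-15.9  12.3]
[ 0.5465 -0.1677  0.0431]
[ 0.5468 -0.1557  0.0444]
[0.5535 0.1227 0.0736]
```

Emit:
{"method": "arm_command", "body": {
  "commands": [
    [0,[2.5,2.9,-0.5],0.092],
    [0,[2.5,2.9,-0.5],0.092],
    [0,[2.5,2.9,-0.5],0.092],
    [0,[2.5,2.9,-0.5],0.092],
    [0,[2.5,2.9,-0.5],0.092],
    [0,[2.5,2.9,-0.5],0.092],
    [0,[2.5,2.9,-0.5],0.092],
    [0,[2.5,2.9,-0.5],0.092],
    [0,[2.5,2.9,-0.5],0.092],
    [0,[2.5,2.9,-0.5],0.092],
    [0,[2.5,2.9,-0.5],0.092],
    [0,[2.5,2.9,-0.5],0.092]
  ],
  "grip_force": 40
}}

```text
clock: 1.3
position: [0.5449, -0.1711, 0.1877]
ee_rot: [0.707, -0.707, 0.009, -0.008]
contact_force: [0.1, -0.3, -0.3]
width: 0.0002
```

Emit:
{"method": "arm_command", "body": {
  "commands": [
    [0,[0,0,0],0],
    [0,[0,0,0],0],
    [0,[0,0,0],0]
  ]
}}

```text
clock: 1.6
position: [0.5436, -0.1731, 0.1882]
ee_rot: [-0.707, 0.707, -0.011, 0.01]
contact_force: [-0.2, 0.3, 0.2]
width: 0.0001
```

```bash
cat > st.py <<'E'
from h import *
from rig import manip
import sys
s=manip.get_state(); T=Rq(s["ee_rot"]); w=s["position"]+0.017*T[:,1]
print("t",round(s["clock"],2),"pos",s["position"].round(4),"tip gutter",Gi(w).round(1),"F",s["contact_force"].round(1),"w",round(s["width"],4),"xaxis",T[:,0].round(3),"y",T[:,1].round(3))
if len(sys.argv)>1:
    for n,cr,f in(("scene",(140,285,190,380),4.1),("top",(170,250,190,400),3.8)):
        im=manip.get_image(n);np.savez(f"{n}_{sys.argv[1]}.npz",**im)
        cv2.imwrite(f"pics/{n}_{sys.argv[1]}.png",cv2.resize(im["pixels"][cr[0]:cr[1],cr[2]:cr[3],::-1],None,fx=f,fy=f,interpolation=2))
E
python3 st.py a
```

```text
t 1.6 pos [ 0.5436 -0.1731  0.1882] tip gutter [  34.2 -188.1  149.9] F [-0.2  0.3  0.2] w 0.0001 xaxis [ 1.    -0.029 -0.001] y [-0.001 -0.    -1.   ]
```

Emit:
{"method": "arm_command", "body": {
  "commands": [
    [0,[0.1,0.1,-3],0],
    [0,[0.1,0.1,-3],0],
    [0,[0.1,0.1,-3],0],
    [0,[0,0,-2.5],0],
    [0,[0,0,-1.2],0],
    [0,[0,0,0],0],
    [0,[0,0,0],0]
  ]
}}

```text
clock: 2.4
position: [0.5478, -0.1703, 0.0622]
ee_rot: [-0.707, 0.707, -0.01, 0.011]
contact_force: [-0.8, 0.3, -0.1]
width: 0.0002
```

```bash
python3 st.py b
```

```text
t 2.4 pos [ 0.5478 -0.1703  0.0622] tip gutter [  38.4 -198.4   24.4] F [-0.8  0.3 -0.1] w 0.0002 xaxis [ 1.    -0.029  0.001] y [ 0.001 -0.001 -1.   ]
```

View pics/scene_b.png

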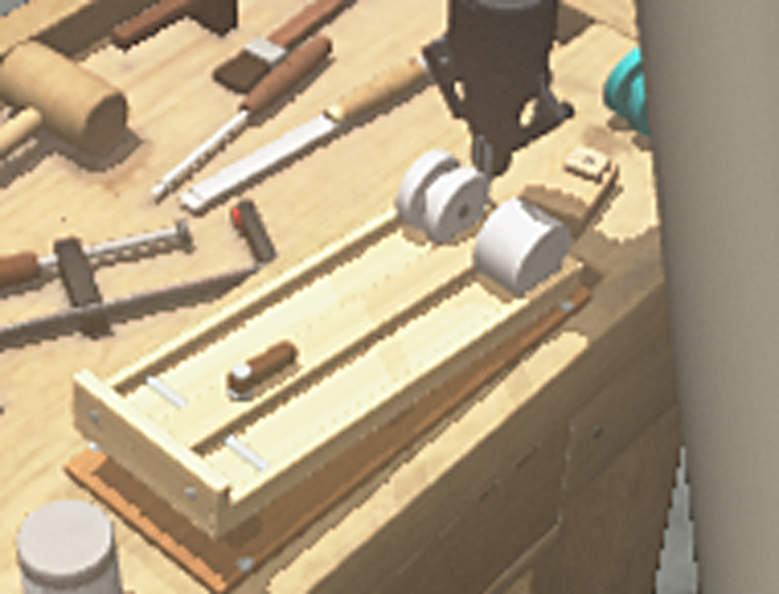

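View pics/top_b.png

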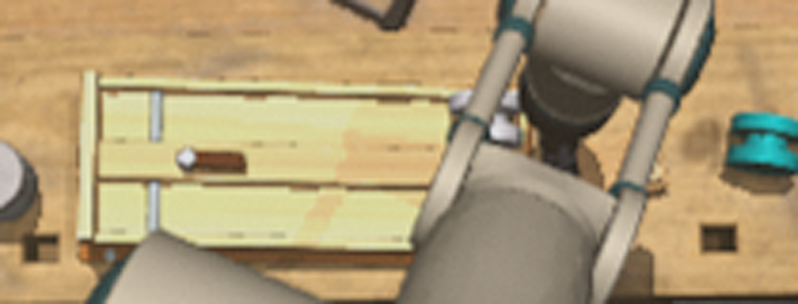

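Emit:
{"method": "arm_command", "body": {
  "commands": [
    [0,[0,0.5,-0.25],0],
    [0,[0,0.5,0.05],0],
    [0,[0.02,0.8,0.08],0],
    [0,[0.02,1,0.105],0],
    [0,[0.02,1,0.105],0],
    [0,[0.02,1,0.105],0],
    [0,[0.02,1,0.105],0],
    [0,[0.02,1,0.105],0]
  ]
}}

```text
clock: 3.3
position: [0.5485, -0.1005, 0.0655]
ee_rot: [0.707, -0.707, 0.01, -0.01]
contact_force: [0.3, -0.3, -0.6]
width: 0.0002
```

```bash
python3 st.py c
```

```text
t 3.3 pos [ 0.5485 -0.1005  0.0655] tip gutter [  37.4 -128.6   20.3] F [ 0.3 -0.3 -0.6] w 0.0002 xaxis [ 1.    -0.028  0.   ] y [ 0.  0. -1.]
```

View pics/scene_c.png

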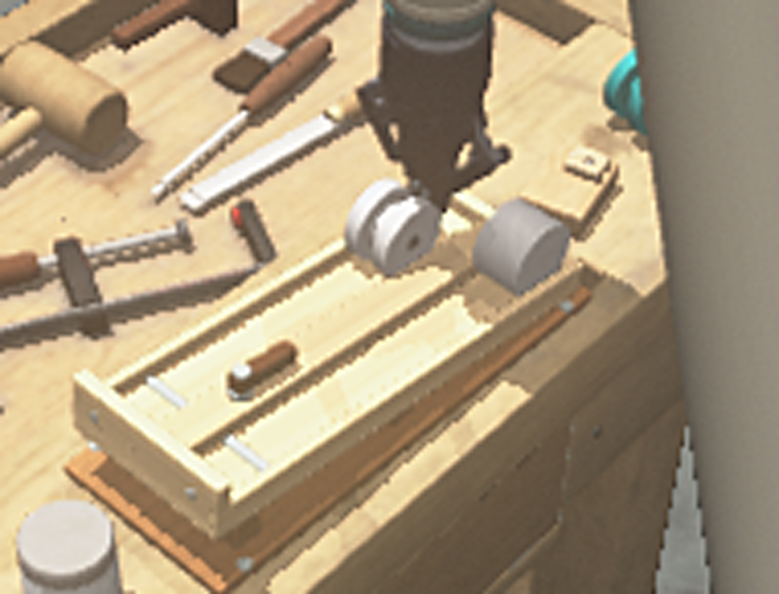

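Emit:
{"method": "arm_command", "body": {
  "commands": [
    [0,[0.02,1.2,0.125],0],
    [0,[0.02,1.2,0.125],0],
    [0,[0.02,1.2,0.125],0],
    [0,[0.02,1.2,0.125],0],
    [0,[0.02,1.2,0.125],0],
    [0,[0.02,1.2,0.125],0],
    [0,[0.02,1.2,0.125],0],
    [0,[0.02,1.2,0.125],0],
    [0,[0.02,1.2,0.125],0],
    [0,[0.02,1.2,0.125],0],
    [0,[0.02,1.2,0.125],0],
    [0,[0.02,1.2,0.125],0]
  ]
}}

```text
clock: 4.6
position: [0.5508, 0.0434, 0.0805]
ee_rot: [-0.707, 0.707, -0.01, 0.01]
contact_force: [0.3, -2.4, 1.7]
width: -0.0004
```

```bash
python3 st.py d
```

```text
t 4.6 pos [0.5508 0.0434 0.0805] tip gutter [36.2 16.  20.2] F [ 0.3 -2.4  1.7] w -0.0004 xaxis [ 1.    -0.028 -0.   ] y [-0. -0. -1.]
```

View pics/scene_d.png

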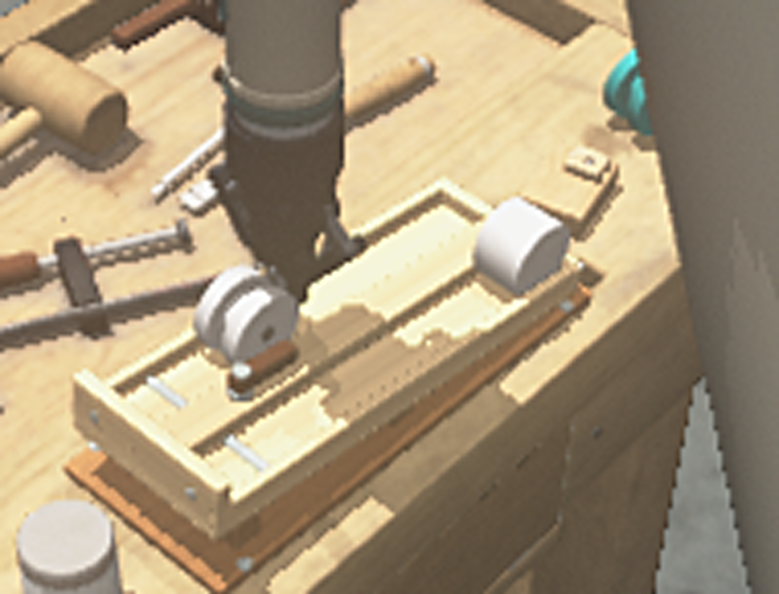

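Emit:
{"method": "arm_command", "body": {
  "commands": [
    [0,[0.02,1,0.105],0],
    [0,[0.02,1,0.105],0],
    [0,[0.02,1,0.105],0],
    [0,[0.02,1,0.105],0],
    [0,[0.02,1,0.105],0],
    [0,[0.02,0.8,0.085],0],
    [0,[0.01,0.7,0.075],0],
    [0,[0.01,0.5,0.05],0]
  ]
}}

```text
clock: 5.5
position: [0.5524, 0.1135, 0.0879]
ee_rot: [0.707, -0.707, 0.01, -0.01]
contact_force: [0.1, 0.3, 0.5]
width: 0.0
```

```bash
python3 st.py e
```

```text
t 5.5 pos [0.5524 0.1135 0.0879] tip gutter [36.2 86.6 20.2] F [0.1 0.3 0.5] w 0.0 xaxis [ 1.    -0.028  0.   ] y [ 0.     0.001 -1.   ]
```

View pics/scene_e.png

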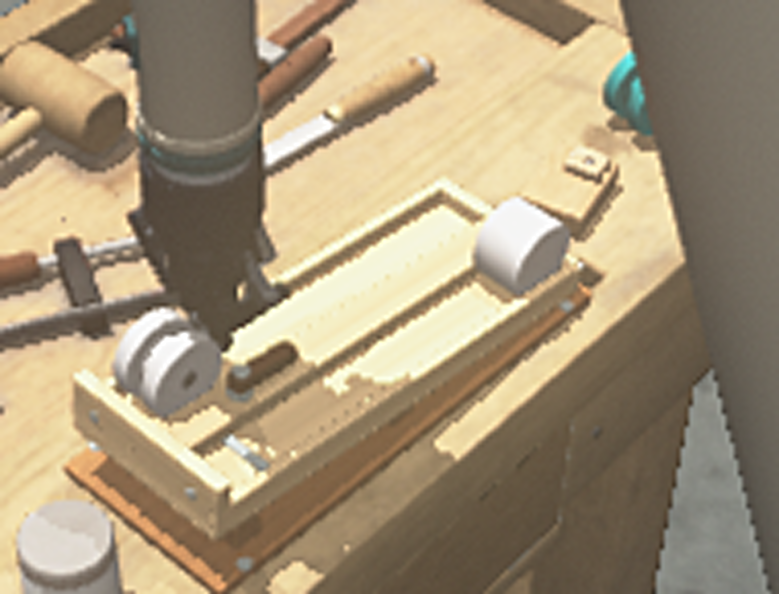

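Emit:
{"method": "arm_command", "body": {
  "commands": [
    [0,[0,0,0],0],
    [0,[0,0,0],0],
    [0,[0,0,0],0]
  ]
}}

```text
clock: 5.9
position: [0.5521, 0.1123, 0.0875]
ee_rot: [0.707, -0.707, 0.01, -0.01]
contact_force: [0.4, 0.1, 0.1]
width: -0.0001
```

```bash
python3 st.py f; cat >rol.py <<'E'
from h import *
import sys
from scipy.optimize import least_squares
for n in ("scene","top"):
    q=Gi(cloud(dict(np.load(f"{n}_{sys.argv[1]}.npz"))).reshape(-1,3));q=q[~np.isnan(q[:,0])]
    m=(abs(q[:,0]-37)<21)&(q[:,1]>85)&(q[:,1]<175)&(q[:,2]>37)&(q[:,2]<66)
    k=q[m]; k=k[np.abs(k[:,0]-37)>9]
    if len(k)<20: print(n,"few");continue
    f=lambda a:np.hypot(k[:,1]-a[0],k[:,2]-a[1])-30
    r=least_squares(f,[130,30],loss="soft_l1",f_scale=2); print(n,len(k),r.x.round(1),np.median(abs(r.fun)).round(2), np.percentile(k,[2,98],axis=0).round(1).tolist())
E
python3 rol.py f
```

```text
t 5.9 pos [0.5521 0.1123 0.0875] tip gutter [35.8 85.4 20. ] F [0.4 0.1 0.1] w -0.0001 xaxis [ 1.    -0.028 -0.   ] y [-0.  0. -1.]
scene 210 [134.4  29.3] 2.49 [[16.4, 92.7, 37.8], [55.3, 164.3, 62.3]]
top 95 [135.6  28.7] 2.06 [[16.3, 121.3, 38.5], [54.6, 170.6, 63.7]]
```

View pics/top_f.png

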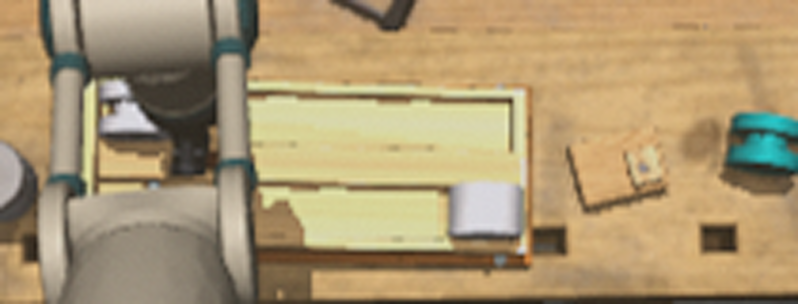

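View pics/scene_f.png

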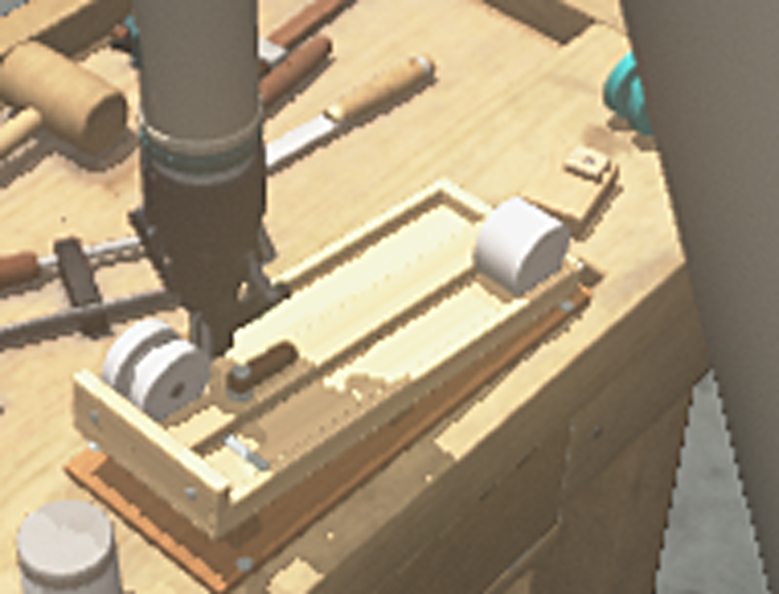

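Emit:
{"method": "arm_command", "body": {
  "commands": [
    [0,[0.01,0.5,0.05],0],
    [0,[0,0.4,0.04],0],
    [0,[0,0.2,0.02],0],
    [0,[0,0,0],0]
  ]
}}

```text
clock: 6.4
position: [0.5525, 0.1239, 0.0889]
ee_rot: [0.707, -0.707, 0.01, -0.01]
contact_force: [-0.2, -0.4, -0.6]
width: 0.0001
```

```bash
python3 st.py g; python3 rol.py g
```

```text
t 6.4 pos [0.5525 0.1239 0.0889] tip gutter [35.9 97.  20.2] F [-0.2 -0.4 -0.6] w 0.0001 xaxis [ 1.    -0.027  0.   ] y [ 0.  0. -1.]
scene 213 [134.9  30. ] 1.91 [[16.2, 100.8, 37.2], [56.4, 166.5, 63.1]]
top 57 [137.4  27.8] 1.99 [[16.1, 127.8, 39.3], [55.5, 172.0, 64.1]]
```

View pics/scene_g.png

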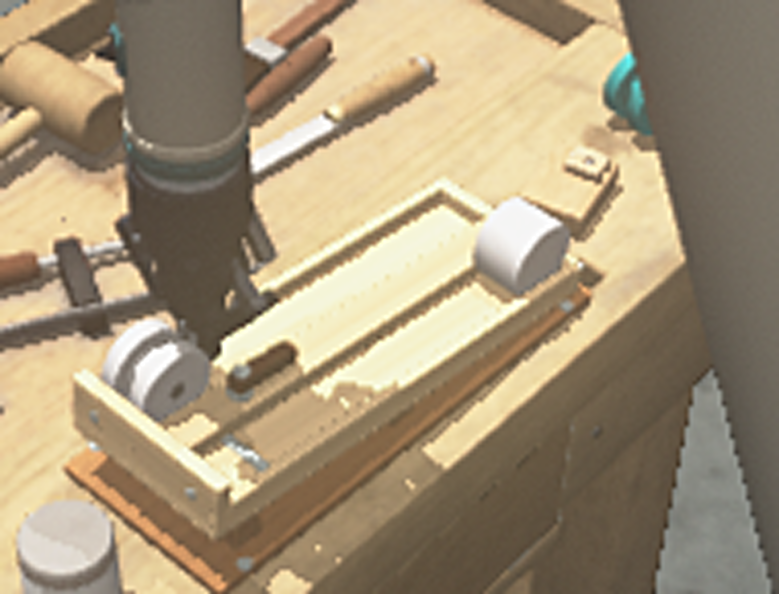

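Emit:
{"method": "arm_command", "body": {
  "commands": [
    [0,[0,0.2,0.02],0],
    [0,[0,0.2,0.02],0],
    [0,[0,0,0],0]
  ]
}}

```text
clock: 6.8
position: [0.5528, 0.1255, 0.0892]
ee_rot: [-0.706, 0.708, -0.009, 0.01]
contact_force: [1.0, -6.2, -0.2]
width: -0.0002
```

```bash
python3 st.py h; python3 rol.py h
```

```text
t 6.8 pos [0.5528 0.1255 0.0892] tip gutter [36.2 98.6 20.3] F [ 1.  -6.2 -0.2] w -0.0002 xaxis [ 1.    -0.027  0.001] y [ 0.001 -0.004 -1.   ]
scene 220 [137.   29.4] 2.25 [[16.2, 104.4, 37.7], [55.4, 167.8, 62.7]]
top 54 [138.1  28.4] 2.1 [[16.2, 133.3, 40.1], [51.9, 166.2, 62.1]]
```

```bash
python3 - <<'E'
from h import *
W=lambda g:G(g)+[0,0,.017]
for g in([36,75,20],[36,75,70],[-36,50,70],[-36,50,20]): print(g,W(g).round(4))
prev=None
for th in range(0,100,10):
    t=np.radians(min(th,90)); r=36
    c=np.array([0,96])+r*np.array([np.sin(t),-np.cos(t)])-7*np.array([np.cos(t),np.sin(t)])
    f=c-[13,10]; w=W([*f,20]); print(th,f.round(1),w.round(4),None if prev is None else ((w-prev)*100).round(2)); prev=w
E
```

```text
[36, 75, 20] [0.552  0.102  0.0864]
[36, 75, 70] [0.5519 0.0968 0.1362]
[-36, 50, 70] [0.4793 0.0737 0.1336]
[-36, 50, 20] [0.4794 0.0789 0.0838]
0 [-20.  50.] [0.4954 0.0785 0.0838] None
10 [-13.6  49.3] [0.5018 0.0777 0.0838] [ 0.63 -0.08 -0.01]
20 [-7.3 49.8] [0.5081 0.078  0.0838] [0.64 0.03 0.  ]
30 [-1.1 51.3] [0.5144 0.0794 0.084 ] [0.62 0.14 0.02]
40 [ 4.8 53.9] [0.5203 0.0818 0.0842] [0.59 0.24 0.03]
50 [10.1 57.5] [0.5257 0.0852 0.0846] [0.54 0.34 0.04]
60 [14.7 61.9] [0.5304 0.0895 0.0851] [0.47 0.43 0.05]
70 [18.4 67.1] [0.5342 0.0946 0.0856] [0.39 0.51 0.05]
80 [21.2 72.9] [0.5372 0.1002 0.0862] [0.29 0.56 0.06]
90 [23. 79.] [0.5391 0.1063 0.0869] [0.19 0.61 0.06]
```

Emit:
{"method": "arm_command", "body": {
  "commands": [
    [0,[0,-1,-0.1],0],
    [0,[0,-1.3,-0.1],0],
    [0,[0,-0.5,3],0],
    [0,[0,-0.2,2.5],0],
    [0,[-2.5,-0.6,0],0],
    [0,[-2.5,-0.6,0],0],
    [0,[-2.4,-0.5,0],0],
    [0,[0,0,0],0],
    [0,[0,0,0],0]
  ]
}}

```text
clock: 7.8
position: [0.4784, 0.08, 0.1425]
ee_rot: [0.707, -0.707, 0.01, -0.011]
contact_force: [0.4, 0.4, -0.2]
width: -0.0001
```

```bash
python3 st.py i; python3 rol.py i
```

```text
t 7.8 pos [0.4784 0.08   0.1425] tip gutter [-37.   57.2  78.2] F [ 0.4  0.4 -0.2] w -0.0001 xaxis [ 1.    -0.029  0.001] y [ 0.001  0.    -1.   ]
scene 191 [136.8  28.7] 2.0 [[16.2, 113.8, 37.9], [55.6, 165.6, 62.3]]
top few
```

View pics/scene_i.png

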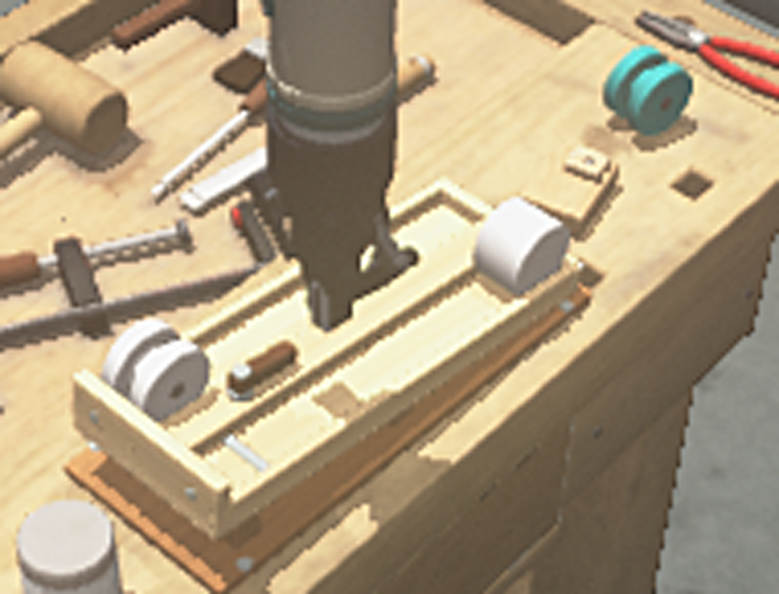

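Emit:
{"method": "arm_command", "body": {
  "commands": [
    [0,[0,0,-2.5],0],
    [0,[0,0,-2],0],
    [0,[0,0,-1.3],0],
    [0,[0,0,0],0],
    [0,[0,0,0],0]
  ]
}}

```text
clock: 8.4
position: [0.4793, 0.0805, 0.0842]
ee_rot: [0.707, -0.707, 0.01, -0.01]
contact_force: [0.4, -0.2, -0.3]
width: 0.0003
```

```bash
python3 st.py j
```

```text
t 8.4 pos [0.4793 0.0805 0.0842] tip gutter [-36.2  51.7  20.2] F [ 0.4 -0.2 -0.3] w 0.0003 xaxis [ 1.    -0.028  0.   ] y [ 0.  0. -1.]
```

View pics/scene_j.png

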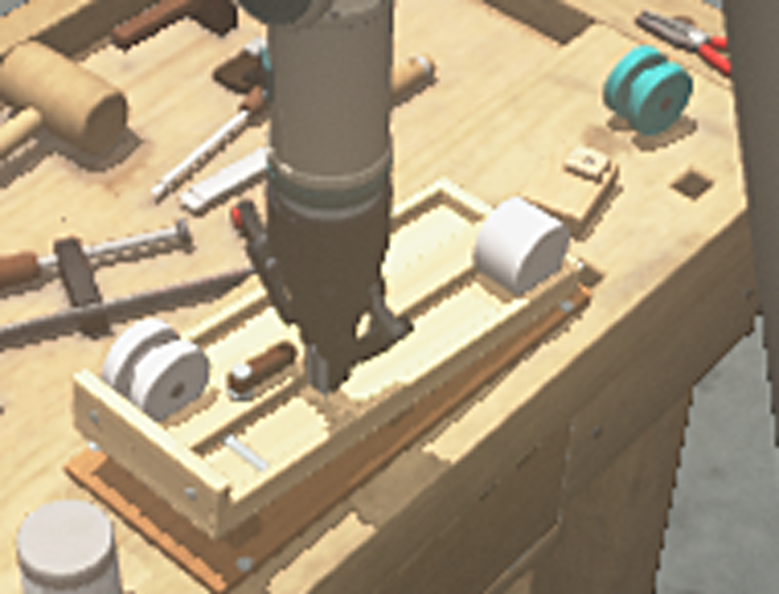

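Emit:
{"method": "arm_command", "body": {
  "commands": [
    [0,[0.8,-0.1,0],0],
    [0,[0.8,-0.1,0],0],
    [0,[0.6,0,0],0],
    [0,[0.6,0,0],0],
    [0,[0.6,0.1,0.02],0],
    [0,[0.6,0.2,0.03],0],
    [0,[0,0,0],0]
  ]
}}

```text
clock: 9.2
position: [0.5198, 0.0818, 0.0848]
ee_rot: [0.707, -0.707, 0.009, -0.011]
contact_force: [-0.3, -0.3, -0.5]
width: 0.0
```

```bash
python3 st.py k
```

```text
t 9.2 pos [0.5198 0.0818 0.0848] tip gutter [ 4.4 53.9 20.6] F [-0.3 -0.3 -0.5] w 0.0 xaxis [ 1.    -0.028  0.002] y [ 0.002  0.    -1.   ]
```

View pics/scene_k.png

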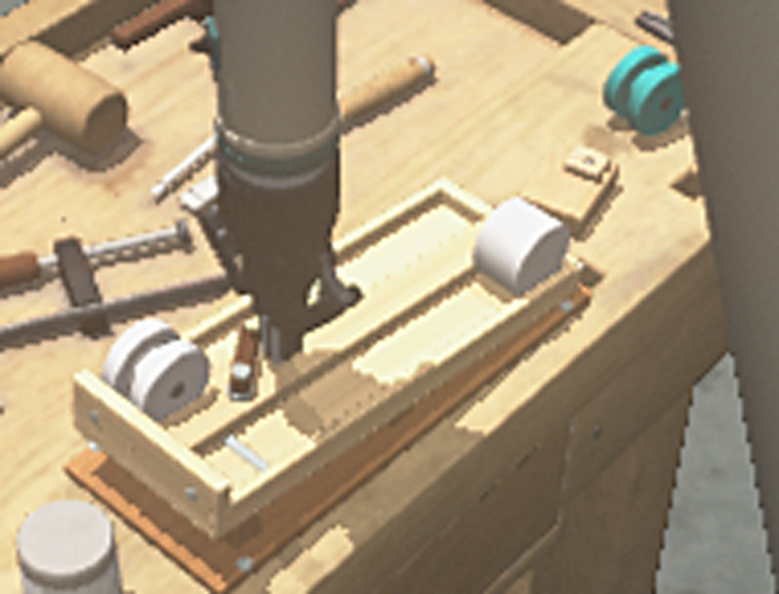

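Keeper has swung about 40° (hub at (242,375), tip going toward (245,330)). Continuing the arc.

Emit:
{"method": "arm_command", "body": {
  "commands": [
    [0,[0.54,0.34,0.04],0],
    [0,[0.47,0.43,0.05],0],
    [0,[0.39,0.5,0.05],0],
    [0,[0.29,0.55,0.06],0],
    [0,[0.2,0.4,0.04],0],
    [0,[0,0,0],0],
    [0,[0,0,0],0]
  ]
}}

```text
clock: 10.0
position: [0.5374, 0.1031, 0.0871]
ee_rot: [-0.706, 0.708, -0.009, 0.01]
contact_force: [0.0, -4.8, -0.7]
width: 0.0003
```

```bash
python3 st.py l;python3 rol.py l
```

```text
t 10.0 pos [0.5374 0.1031 0.0871] tip gutter [21.4 75.8 20.6] F [ 0.  -4.8 -0.7] w 0.0003 xaxis [ 1.    -0.027  0.   ] y [ 0.    -0.002 -1.   ]
scene 204 [134.7  29.7] 2.03 [[16.2, 89.1, 37.6], [55.6, 165.0, 62.7]]
top 55 [135.7  28.7] 1.94 [[16.4, 124.8, 43.4], [27.8, 163.2, 62.3]]
```

View pics/scene_l.png

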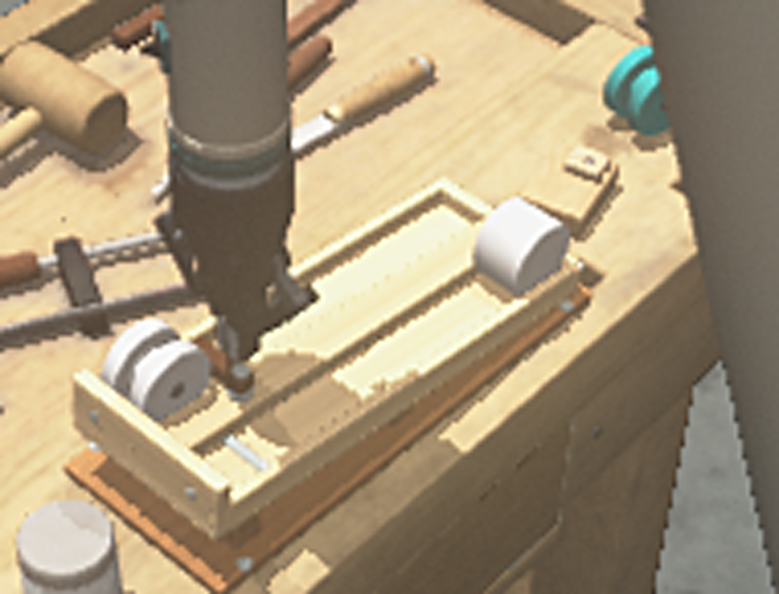

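Emit:
{"method": "arm_command", "body": {
  "commands": [
    [0,[0.5,0,0],0],
    [0,[0.5,0.1,0.01],0],
    [0,[0,0.2,0.02],0],
    [0,[0,0.2,0.02],0],
    [0,[0,0,0],0]
  ]
}}

```text
clock: 10.6
position: [0.5441, 0.1036, 0.0866]
ee_rot: [-0.703, 0.711, -0.011, 0.006]
contact_force: [-4.5, -17.9, -0.1]
width: -0.0002
```

```bash
python3 st.py m
```

```text
t 10.6 pos [0.5441 0.1036 0.0866] tip gutter [27.9 76.3 20. ] F [ -4.5 -17.9  -0.1] w -0.0002 xaxis [ 1.    -0.024 -0.007] y [-0.008 -0.01  -1.   ]
```

Emit:
{"method": "arm_command", "body": {
  "commands": [
    [0,[0,-1,-0.05],0],
    [0,[0,-1.5,0],0],
    [0,[0,-1,2],0],
    [0,[0,-1,4],0],
    [0,[0,-3,3],0],
    [0,[0,-4,2],0],
    [0,[0,-4,2],0],
    [0,[-1,-4,1],0],
    [0,[-1,-4,0],0],
    [0,[-1,-4,0],0],
    [0,[0,0,0],0],
    [0,[0,0,0],0]
  ]
}}

```text
clock: 11.9
position: [0.5174, -0.167, 0.2274]
ee_rot: [0.707, -0.707, 0.01, -0.011]
contact_force: [0.2, -0.2, 0.6]
width: 0.0001
```

```bash
python3 st.py n;python3 rol.py n; python3 - <<'E'
from h import *
for n in("scene","top"):
    q=Gi(cloud(dict(np.load(f"{n}_n.npz"))).reshape(-1,3));q=q[~np.isnan(q[:,0])]
    k=q[(q[:,0]>16)&(q[:,0]<56)&(q[:,1]>75)&(q[:,1]<104)&(q[:,2]>26)&(q[:,2]<36)]
    print(n,len(k),np.percentile(k,[3,50,97],axis=0).round(1).tolist() if len(k) else'')
    k=q[(abs(q[:,0]+37)<21)&(q[:,1]<-90)&(q[:,1]>-180)&(q[:,2]>37)&(q[:,2]<66)]
    if len(k): print('bar',len(k),np.percentile(k,[3,50,97],axis=0).round(1).tolist())
E
```

```text
t 11.9 pos [ 0.5174 -0.167   0.2274] tip gutter [   7.9 -178.5  188.3] F [ 0.2 -0.2  0.6] w 0.0001 xaxis [ 1.    -0.031  0.001] y [ 0.001  0.001 -1.   ]
scene 187 [136.8  28.6] 2.08 [[16.2, 112.9, 37.9], [55.6, 165.3, 62.8]]
top 143 [135.8  29.4] 1.89 [[16.3, 109.8, 38.2], [54.6, 163.5, 63.8]]
scene 33 [[17.5, 88.7, 28.8], [28.9, 95.6, 32.3], [44.8, 101.3, 35.1]]
bar 241 [[-57.6, -159.9, 38.5], [-41.2, -129.3, 52.5], [-18.2, -112.8, 61.8]]
top 36 [[17.5, 89.1, 26.7], [32.2, 95.3, 31.6], [44.1, 101.3, 35.7]]
bar 182 [[-56.8, -167.4, 41.5], [-41.2, -147.1, 56.0], [-18.5, -123.4, 62.6]]
```

View pics/scene_n.png

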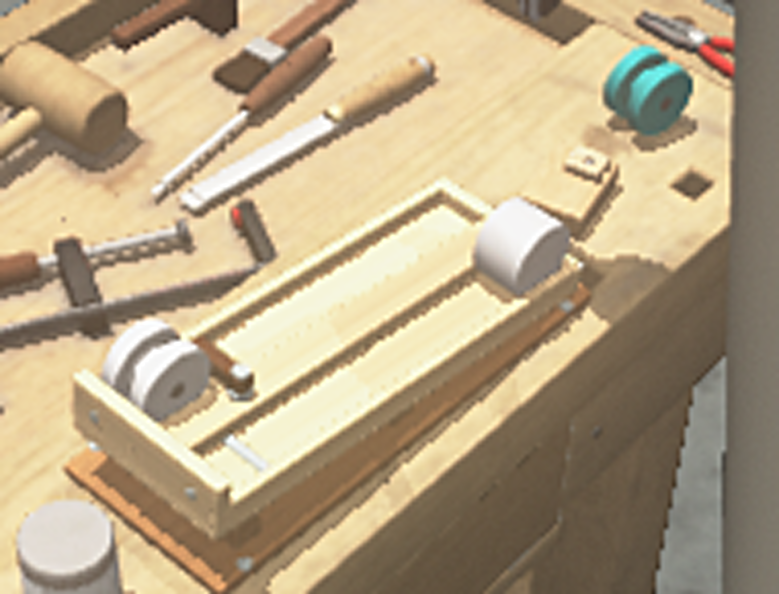

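View pics/top_n.png

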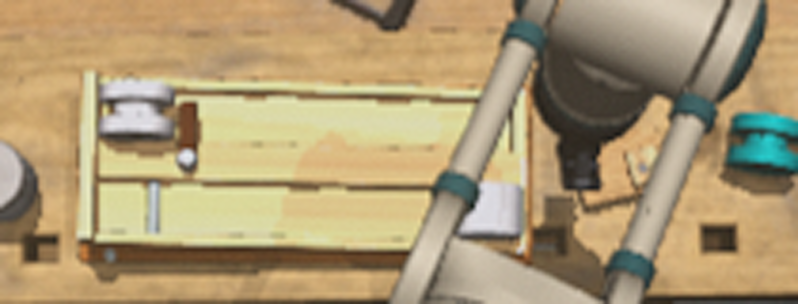

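The pictures show the roller seated at scene crop (177,390) and top crop (137,110). The keeper lies straight across behind it (top crop (188,130), pivot (187,158)), and the bar and bystanders haven't moved.

```bash
python3 -c "
from rig import manip
print(manip.sign_off())"
```

```text
the job is handed in; nothing more can be done
None
```

I pushed the grooved roller up the far (+x) lane with closed fingertips and over the ridge to the end stop. I then swung the keeper across that lane behind it, backed the arm clear and handed the job in at about 12 s of the 50 s.

- **Roller:** a gentle extra push met about 6 N of resistance, so I took it as resting against the stop. The last two camera fits put its axis 31 and 32 mm below the stop face; 30 to 32 mm is the seated range. Individual fits scattered by about 2 mm, and some gave 33 mm.
- **Keeper:** pushing on it rose to 18 N with no further movement, so I took it as being at its end. Both cameras show its bar straight across at y ≈ 89–101 mm; the ideal is 89–103 mm.
- **Everything else:** the plain bar is still at the low stop. The block, the jar, the pliers and the turquoise look-alike look unmoved. I did not check the tape roll in the last pictures, but the arm stayed well away from it.

No check failed.

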